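Tug the show case's bolt, then turn the case over

TASK

On the market stall, slide the yellow-knobbed bolt fully home across the end of the brooch case, and then, with the turn-over cradle still lying on its first rest, tug the case outward by its wire bow so that it pulls firmly against the bolt, to be sure it holds. Only then swing case and cradle right over to the other rest, lowering them gently without letting them drop, and leave the case upside down, bolted in; do not disturb the vase, candlestick, mug or bowl.

Things in the scene. Friction and masses are not known exactly. Their poses are not given: they have to be found in the camera images.
- stand: Fixed dark wooden stand. Origin on the table under the middle of the hinge; x points from the hinge along the cradle as it lies at the start, y is parallel to the hinge line, towards the bolt's knob, z up. Foot 12 mm thick, x -140 to +270, y +-75 mm (feet of the posts to +-150). Hinge cheeks at y = +-74 mm, 102 mm high.
- overbar (a point): Middle of the fixed wooden bar over the bow, 16 mm thick, 300 mm along the stand's y, at stand x = 200, z = 255 mm, on two 12 mm brass posts at x = 255, y = +-135 mm with level arms back to it. To work beneath it the gripper leans 20 to 50 degrees, its body towards the hinge. Nothing is overhead on the other side.
- hinge (a point): Middle of the hinge line, 90 mm above the table, axes as the stand's.
- cradle (a joint): Angle of the aluminium cradle about the hinge line: 0 level at the start (stand's +x), pi/2 upright, 3.14 level on the other side (stop). Lightly damped; past upright it falls over if not held (about 0.5 N m with the case). Two side channels, 126 mm wide over all, 32 mm thick, reaching 131 mm from the hinge, open at the outer end.
- seat (a point): Middle of the cradle's channel, 78 mm from the hinge, fixed in the cradle and turning with it, axes as the stand's when the cradle is at 0: where the case's centre is when it is fully in.
- case: Wooden show case, 106 x 110 x 20 mm, 0.2 to 0.45 kg, brooches on both faces (blue face up, white face down at the start), lying in the cradle's channels with 2 mm clearance. Origin at its centre; x points outward, z out of the blue face. It can slide outward out of the cradle unless the bolt is shut; with the bolt shut it has about 4 mm of play before it meets the bolt (the channels rub with 2 to 8 N).
- bow (a point): Middle of the grip bar of the case's U-shaped steel wire bow, on the case at x = +113, z = +25 mm: 60 mm beyond the case's outer end and raised above the blue face (at the start 191 mm out from the hinge and 25 mm above it; once turned over, 25 mm below it). Round bar 9 mm thick along the case's y, 62 mm between the arms; it can turn between finger pads.
- bolt (a joint): How far the bolt is drawn, m: 0 fully shut, up to 0.034 open. It slides along the stand's y (shutting towards -y) on the cradle's outer end, some 2 N of friction, and stays where left. Bar 10 x 10 mm; when shut it covers the last 15 mm of the case's end; when drawn over 16 mm the case is free.
- bolt_knob (a point): Centre of the bolt's yellow ball knob, 22 mm across, on a thin stem 40 mm above the cradle's mid-plane, 140 mm out from the hinge, at 106 mm along the stand's y when shut and 140 mm when fully drawn. Turns over with the cradle.
- vase: White vase, 80 mm wide, 150 mm high, origin under its foot. Bystander.
- candlestick: Brass candlestick, 76 mm wide, 148 mm high, origin under its foot. Bystander.
- mug: Blue mug, 76 mm wide without its handle, 85 mm high, origin under its foot. Bystander.
- bowl: Yellow bowl, 96 mm wide, 45 mm high, origin under its foot. Bystander.
There are look-alikes about, which are no part of the job. What is shaped like the case but purple is not meant.

How it is judged:
By the outcome, as a careful person would: the job done as asked, in the order asked, and still so for the second after the job is handed in, with the robot touching nothing.
It also fails if it takes over 61 s, if anything falls off the work surface, if the arm or the gripper's body presses on something with over 40 N, if the wrist force passes 120 N, or if a joint passes its speed limit or range.

ROBOT

A 6-joint arm with a two-finger parallel gripper is mounted at the origin on the work surface. World frame = base frame: x ahead of the robot, y to its left, z up, the work surface at z = 0. Lengths are in m, angles in rad, forces in N, time in s.
With the tool pointing down it reaches from about 0.35 to 0.975 m from the base axis. Payload 17.4 kg.
Tool frame: the origin (TCP) lies between the finger pads; the fingertips stand robot.tips_ahead ahead of it and the grasp point (between the pads) lies 11 mm behind it (robot.tips_ahead is the distance from the TCP to the fingertips, in m); z points along the fingers, y is the line along which they close (so a half turn about z gives the same grasp; the last joint's range is limited). The gripper opens to 85 mm and grips with 20 to 120 N. Pads are 22 mm wide; open, the fingers measure 114 mm over their backs; the gripper's body (76 mm by 85 mm) begins 54 mm behind the grasp point. The pads swing forward as they close: fully open they stand 13 mm farther back than shut.
Start: joints at [1.168, 0.116, 1.442, -0, 1.584, -0.038], TCP at [0.241, 0.631, 0.239] pointing down, gripper open.
Joint ranges: [-2.83, 2.83], [-0.83, 2.19], [0.07, 2.5], [-1.14, 4.28], [0.01, 3], [-2.97, 2.97]. Speed limits (rad/s): [1.89, 1.89, 2.22, 3.14, 3.14, 3.14].

INTERFACE

Orientations are given as a rotation vector (axis times angle).
In Python, from station import robot, imaging, job gives the robot as it stands. The module is installed in compiled form; this text tells all that it offers.
- The arm moves only by the shell command python3 -m crank 'ROWS'. ROWS is JSON, a list of rows, each an object with "jaw": the gripper command: -1 is shut, 1 is fully open, values between are in proportion; "slide": the shift along the world's x, y, z normalised to -1 to 1, where 1 is 20 cm, a list of three; "delta_rot": the turn, a rotation vector about the world's x, y, z normalised to -1 to 1, where 1 is 180 degrees, a list of three. A call has exactly 10 rows; each row is the pose to reach, as a shift and turn from the pose commanded when the call began, turning the shorter way round; what a row does not reach only later rows make up. A row lasts 1/10 s, in which the tool goes at most 50 mm and 8.59 degrees, less where a joint would pass 70% of its speed; a pose out of reach is approached as far as the arm can. A call with a number of a shift or a turn outside -1 to 1 is refused whole. A call with a gripper value outside its range is refused whole. The fingers move at their own pace and stop on an object; the grip force is fixed at half the most. Time passes only in rows, so rows that repeat a pose let the fingers close, or fill a call up. It gives the time, the measured TCP pose, the force, the opening and the grip force at its end, in the units of the state.
- robot.get_obs(): the state, without advancing time (a new reading comes with each control period).
- imaging.snapshot(name): name is "scene" or "top" or "wrist"; returns a dict with "image" (480x640x3 uint8, red, green, blue), "fov_y" (degrees; the focal length in pixels is half the picture's height over the tangent of half this angle, whatever the lens; pixels are square), "cx", "cy" (the principal point, pixels), "k1" (the pictures are not rectified: a ray, as slopes to the right and down, at radius r is drawn at 1 + k1 r^2 times it, then the intrinsics apply), "R" (3x3) and "t" (3): a world point X has camera coordinates R X + t. Camera axes: x right, y down, z forward; pixel columns grow to the right and rows downward; lengths in m; the calibration is good to about 2 mm. A picture is of the moment at which its call begins. There is no depth.
- job.job_done(): hands the job in; it is judged then, once.
The state is a dict: "clock": time; "joint_pos": joint angles; "dq": joint speeds; "joint_efforts": joint torques, N m; "position": TCP position; "tcp_rot": TCP orientation; "contact_force": force on the tool from outside, world axes, zero at the start; "moment": the same for the moment, N m; "gripper_width": finger opening in m; "finger_force": force on a finger pad.
Only numpy, scipy, OpenCV 4.12 (cv2) and the standard library are available. Lean on these libraries where they do the work, as an engineer would, in place of code of your own. Each camera call takes 0.05 s, during which the arm holds its last target. There are 200 camera calls.

## Working session

There is one attempt and no reset: what is moved stays moved. The work goes in short steps, Python scripts to look and compute and a shell command to move; the robot and the scene stay as the last step left them, time stands still between calls to the robot, and variables do not carry over. Pictures are saved under pics/ and viewed, at most 10 in all, crops included, and the job is handed in when it is done.

```bash
mkdir -p pics; python3 - <<'E'
from station import robot, imaging, job
import cv2,pickle
o=robot.get_obs(); print({k:v for k,v in o.items()}, robot.tips_ahead)
S={}
for n in("scene","top"):
    s=imaging.snapshot(n);S[n]=s
    cv2.imwrite(f"pics/{n}0.png",s["image"][:,:,::-1]); print(n,s["fov_y"],s["cx"],s["cy"],s["k1"],s["R"],s["t"])
pickle.dump(S,open("s0.pkl","wb"))
E
```

```text
{'clock': 0.0, 'joint_pos': array([ 1.16820515e+00,  1.16462890e-01,  1.44227122e+00, -2.47910380e-05,
        1.58404441e+00, -3.78238616e-02]), 'dq': array([-0.0008373 ,  0.00038151, -0.00035936,  0.00101409,  0.00059436,
        0.00172406]), 'joint_efforts': array([-6.27579240e-03, -7.32024264e+01, -6.32456017e+01, -3.36700014e-04,
        6.41093095e-03,  4.92486333e-05]), 'position': array([0.24074611, 0.63039532, 0.23857406]), 'tcp_rot': array([-5.69761676e-01, -3.08925512e+00,  1.82614485e-03]), 'contact_force': array([0.59240234, 0.23522066, 0.88100732]), 'moment': array([ 0.004717  ,  0.04414731, -0.05503794]), 'finger_force': 0.0, 'gripper_width': 0.08554152523565854} 0.008
scene 55.5122862961908 320.45465591876183 232.2191699446281 -0.08911833439094759 [[ 0.42279296  0.90610445  0.01486089]
 [ 0.72186779 -0.32682276 -0.60999489]
 [-0.54786221  0.26862914 -0.79226598]] [-0.22062397 -0.32045445  1.58185546]
top 46.07157252552342 324.8361854732401 240.79316860481018 0.024023613712198997 [[ 0.02613315 -0.9995838  -0.01221858]
 [-0.99705922 -0.02518241 -0.07237927]
 [ 0.07204145  0.01407414 -0.99730233]] [-0.01977492  0.5675208   1.4921577 ]
```

View pics/scene0.png

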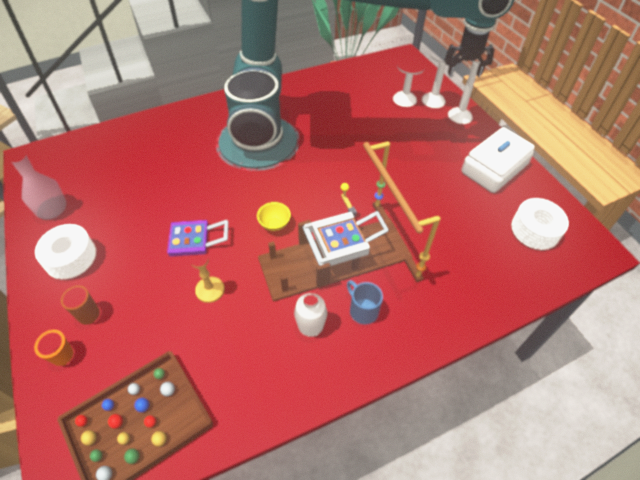

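View pics/top0.png

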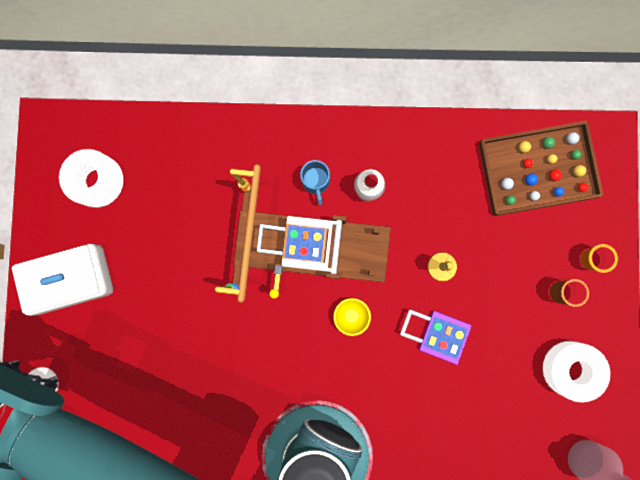

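The top view shows the stand with its hinge on the right of the cradle. The bar runs (257,166)–(242,299), the yellow knob is at (274,294) and the bow bar is near (258,239). Stand +x is about world +y, and stand +y points towards the robot.

```bash
cat > h.py <<'E'
import numpy as np, cv2
def K(s):
    f=s["image"].shape[0]/2/np.tan(np.radians(s["fov_y"]/2)); return f,s["cx"],s["cy"]
def ray(s,u,v):
    f,cx,cy=K(s); d=np.array([(u-cx)/f,(v-cy)/f]); r=d.copy()
    for _ in range(20): r=d/(1+s["k1"]*(r@r))
    R=np.array(s["R"]);return -R.T@np.array(s["t"]), R.T@np.r_[r,1]
def plane(s,u,v,z):
    o,d=ray(s,u,v); return o+d*(z-o[2])/d[2]
def tri(a,b):
    (o1,d1),(o2,d2)=ray(*a),ray(*b); A=np.c_[d1,-d2]; l=np.linalg.lstsq(A,o2-o1,rcond=None)[0]
    p,q=o1+l[0]*d1,o2+l[1]*d2; return (p+q)/2,np.linalg.norm(p-q)
def proj(s,X):
    c=np.array(s["R"])@X+s["t"]; r=c[:2]/c[2]; r=r*(1+s["k1"]*(r@r)); f,cx,cy=K(s); return r*f+[cx,cy]
E
python3 - <<'E'
import pickle; from h import *
S=pickle.load(open("s0.pkl","rb"))
for n,(x,y,w,h) in dict(top=(215,150,190,160),scene=(250,130,200,170)).items():
    im=S[n]["image"]; hsv=cv2.cvtColor(im,cv2.COLOR_RGB2HSV)
    for nm,lo,hi in(("yellow",(22,180,120),(34,255,255)),("orange",(8,120,110),(18,255,255)),("wood",(4,60,30),(14,200,125))):
        m=np.zeros(im.shape[:2],np.uint8); m[y:y+h,x:x+w]=cv2.inRange(hsv,lo,hi)[y:y+h,x:x+w]
        for c in cv2.findContours(m,0,1)[0]:
            if cv2.contourArea(c)>25: print(n,nm,cv2.contourArea(c),[np.round(t,1) for t in cv2.minAreaRect(c)])
    cv2.imwrite(f"pics/{n}c.png",cv2.resize(im[y:y+h,x:x+w,::-1],None,fx=3.5,fy=3.5,interpolation=2))
E
```

```text
top yellow 237.0 [array([351.5, 303.5]), array([11., 33.]), np.float64(90.0)]
top yellow 49.0 [array([274., 293.]), array([8., 8.]), np.float64(0.0)]
top orange 92.0 [array([301.8, 270.5]), array([38.2,  3.8]), np.float64(6.3)]
top orange 42.5 [array([324.6, 245. ]), array([ 2.3, 32.4]), np.float64(6.1)]
top orange 58.0 [array([331.4, 246.5]), array([ 2.4, 41.3]), np.float64(6.3)]
top orange 2584.0 [array([354.2, 251.5]), array([65.5, 56.6]), np.float64(6.0)]
top orange 35.5 [array([339. , 217.6]), array([12.4,  4. ]), np.float64(6.3)]
top orange 3258.0 [array([260.9, 233. ]), array([ 51.8, 137.6]), np.float64(2.4)]
top wood 30.0 [array([321.9, 273.1]), array([13.8,  3.8]), np.float64(7.1)]
top wood 31.5 [array([364.5, 271.5]), array([8.9, 5.1]), np.float64(18.4)]
top wood 81.5 [array([273.5, 263.5]), array([ 8.5, 21.2]), np.float64(45.0)]
top wood 94.0 [array([279.8, 240.4]), array([ 7.1, 19.5]), np.float64(8.1)]
top wood 39.0 [array([371.4, 231. ]), array([13.8,  5.1]), np.float64(14.0)]
top wood 43.0 [array([282., 222.]), array([8., 6.]), np.float64(90.0)]
scene yellow 282.0 [array([273.6, 214.4]), array([33. , 22.3]), np.float64(3.6)]
scene orange 2224.5 [array([293.7, 267.6]), array([49.8, 61.2]), np.float64(72.6)]
scene orange 128.5 [array([370.2, 228.9]), array([ 8.9, 20.1]), np.float64(63.4)]
scene orange 77.0 [array([345.3, 194.5]), array([25.3,  9.2]), np.float64(83.7)]
scene orange 2469.0 [array([400.7, 209.9]), array([ 79.4, 136.6]), np.float64(2.7)]
scene wood 58.0 [array([284.6, 284.8]), array([11.5,  7.8]), np.float64(69.4)]
scene wood 591.5 [array([344.2, 270.5]), array([16.8, 60.9]), np.float64(73.6)]
scene wood 49.0 [array([272.4, 251.7]), array([11.7,  6.6]), np.float64(71.6)]
scene wood 69.5 [array([302.9, 234.4]), array([17.3,  7.1]), np.float64(85.2)]
```

View pics/topc.png

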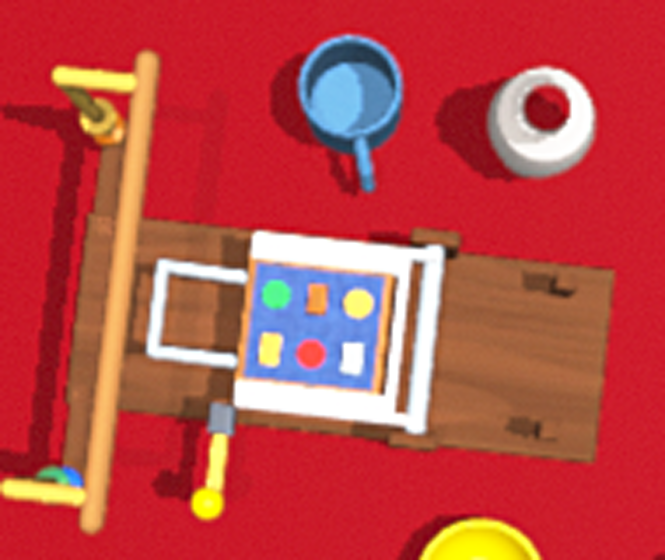

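View pics/scenec.png

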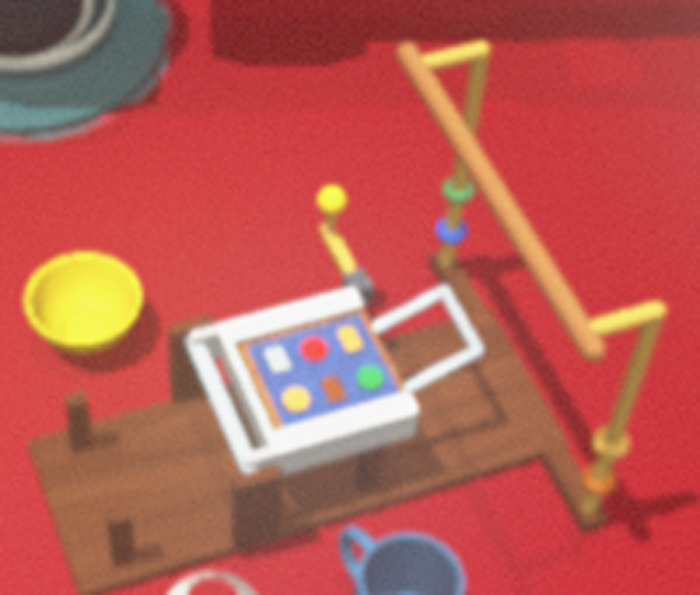

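The crops show the knob at top (274,294) and scene (345,187). The bow bar is centred at top (259,239) and scene (382,222). The foot corners are clear in the top view.

```bash
python3 - <<'E'
import pickle; from h import *
np.set_printoptions(precision=4,suppress=True)
S=pickle.load(open("s0.pkl","rb"));T,C=S["top"],S["scene"]
t=lambda u,v:(T,215+u/3.5,150+v/3.5); c=lambda u,v:(C,250+u/3.5,130+v/3.5)
knob=tri(t(207,503),c(332,199)); bow=tri(t(154,310),c(463,322)); print("knob",knob,"bow",bow)
print("bow plane",plane(*t(154,310),.115))
b1,b2=plane(*t(148,52),.255),plane(*t(91,532),.255); print("bar",b1,b2,np.linalg.norm(b1-b2),(b1+b2)/2)
F=[plane(*t(*p),.012) for p in((613,270),(595,460),(67,407),(90,213))]
e=((F[2]+F[3])-(F[0]+F[1]))/2; w=((F[1]-F[0])+(F[2]-F[3]))/2
print("foot",np.linalg.norm(e),np.linalg.norm(w))
yb=(b2-b1)/np.linalg.norm(b2-b1); a1=np.arctan2(e[1],e[0]); a2=np.arctan2(yb[1],yb[0])+np.pi/2; a3=np.arctan2(w[1],w[0])+np.pi/2
print("yaw",np.degrees([a1,a2,a3]))
a=np.mean([a1,a2]); ex=np.array([np.cos(a),np.sin(a),0]);ey=np.array([np.sin(a)*1,-np.cos(a),0])
ey=np.array([-ex[1],ex[0],0]); print(ex,ey)
Of=sum(F)/4-ex*.065; Ob=(b1+b2)/2-ex*.2; print("origins",Of,Ob)
for n,p in(("knob",knob[0]),("bow",bow[0])):print(n,(p-(Of+Ob)/2)@ex,(p-(Of+Ob)/2)@ey,p[2])
E
```

```text
knob (array([0.4262, 0.1167, 0.1254]), np.float64(0.002736348694274214)) bow (array([0.5642, 0.1624, 0.1007]), np.float64(0.002866206541088142))
bow plane [0.5624 0.1592 0.115 ]
bar [0.7211 0.1505 0.255 ] [0.4082 0.1763 0.255 ] 0.31388543422557413 [0.5647 0.1634 0.255 ]
foot 0.4066801300840464 0.1487827304582941
yaw [ 85.4685 265.2878 265.5084]
[-0.9967  0.0806  0.    ] [-0.0806 -0.9967  0.    ]
origins [0.6175 0.023  0.012 ] [0.764  0.1473 0.255 ]
knob 0.26621989515866523 -0.010180702201755517 0.1254236922968257
bow 0.1324047765675278 -0.0667593852382599 0.10069192935667781
```

```bash
python3 - <<'E'
import pickle; from h import *
S=pickle.load(open("s0.pkl","rb"));T=S["top"]
O=np.array([.548,-.036,0]);a=np.radians(85.4);ex=np.array([np.cos(a),np.sin(a),0]);ey=np.array([-ex[1],ex[0],0])
for n,u,v in(("candle",442,267),("bowl",352,317),("vase",370,186),("mug",315,177)):
    p=plane(T,u,v,.08 if n=="candle" else .05)-O; print(n,np.round([p@ex,p@ey],3))
E
R1='{"jaw":-1,"slide":[0.2,-0.8,0.6],"delta_rot":[0,0,0.09]}'
python3 -m crank '[{"jaw":-1,"slide":[0.2,-0.8,0.6],"delta_rot":[0,0,0.09]},{"jaw":-1,"slide":[0.2,-0.8,0.6],"delta_rot":[0,0,0.09]},{"jaw":-1,"slide":[0.2,-0.8,0.6],"delta_rot":[0,0,0.09]},{"jaw":-1,"slide":[0.2,-0.8,0.6],"delta_rot":[0,0,0.09]},{"jaw":-1,"slide":[0.2,-0.8,0.6],"delta_rot":[0,0,0.09]},{"jaw":-1,"slide":[0.2,-0.8,0.6],"delta_rot":[0,0,0.09]},{"jaw":-1,"slide":[0.2,-0.8,0.6],"delta_rot":[0,0,0.09]},{"jaw":-1,"slide":[0.2,-0.8,0.6],"delta_rot":[0,0,0.09]},{"jaw":-1,"slide":[0.2,-0.8,0.6],"delta_rot":[0,0,0.09]},{"jaw":-1,"slide":[0.2,-0.8,0.6],"delta_rot":[0,0,0.09]}]'
```

```text
candle [-0.274  0.022]
bowl [-0.06   0.175]
vase [-0.072 -0.172]
mug [ 0.076 -0.181]
clock: 1.1
position: [0.2806, 0.471, 0.3585]
tcp_rot: [-0.128, -3.138, 0.002]
contact_force: [-0.6, 0.9, -0.4]
gripper_width: -0.0001
finger_force: 0.0
```

```bash
python3 -m crank '[{"jaw":-1,"slide":[0.26,-0.9,0],"delta_rot":[0.139,-0.011,0]},{"jaw":-1,"slide":[0.26,-0.9,0],"delta_rot":[0.139,-0.011,0]},{"jaw":-1,"slide":[0.26,-0.9,0],"delta_rot":[0.139,-0.011,0]},{"jaw":-1,"slide":[0.26,-0.9,0],"delta_rot":[0.139,-0.011,0]},{"jaw":-1,"slide":[0.26,-0.9,0],"delta_rot":[0.139,-0.011,0]},{"jaw":-1,"slide":[0.26,-0.9,0],"delta_rot":[0.139,-0.011,0]},{"jaw":-1,"slide":[0.26,-0.9,0],"delta_rot":[0.139,-0.011,0]},{"jaw":-1,"slide":[0.26,-0.9,0],"delta_rot":[0.139,-0.011,0]},{"jaw":-1,"slide":[0.26,-0.9,0],"delta_rot":[0.139,-0.011,0]},{"jaw":-1,"slide":[0.26,-0.9,0],"delta_rot":[0.139,-0.011,0]}]'
python3 -m crank '[{"jaw":-1,"slide":[0.26,-0.87,0],"delta_rot":[0,0,0]},{"jaw":-1,"slide":[0.26,-0.87,0],"delta_rot":[0,0,0]},{"jaw":-1,"slide":[0.26,-0.87,0],"delta_rot":[0,0,0]},{"jaw":-1,"slide":[0.26,-0.87,0],"delta_rot":[0,0,0]},{"jaw":-1,"slide":[0.26,-0.87,0],"delta_rot":[0,0,0]},{"jaw":-1,"slide":[0.26,-0.87,-0.7],"delta_rot":[0,0,0]},{"jaw":-1,"slide":[0.26,-0.87,-0.7],"delta_rot":[0,0,0]},{"jaw":-1,"slide":[0.26,-0.87,-0.7],"delta_rot":[0,0,0]},{"jaw":-1,"slide":[0.26,-0.87,-0.7],"delta_rot":[0,0,0]},{"jaw":-1,"slide":[0.26,-0.87,-0.7],"delta_rot":[0,0,0]}]'
python3 - <<'E'
from station import imaging; import cv2,pickle; import numpy as np
S={n:imaging.snapshot(n) for n in("top","scene")};pickle.dump(S,open("s1.pkl","wb"))
cv2.imwrite("pics/p1.png",np.hstack([cv2.resize(S["scene"]["image"][80:280,260:460,::-1],None,fx=2,fy=2),cv2.resize(S["top"]["image"][150:350,200:400,::-1],None,fx=2,fy=2)]))
E
```

```text
clock: 2.1
position: [0.3325, 0.2914, 0.3591]
tcp_rot: [0.123, 3.049, 0.678]
contact_force: [0.2, 0.6, -0.6]
gripper_width: -0.0
finger_force: 0.0
clock: 3.1
position: [0.3849, 0.1172, 0.2207]
tcp_rot: [0.124, 3.048, 0.679]
contact_force: [0.7, -0.8, 1.8]
gripper_width: -0.0004
finger_force: 0.0
```

View pics/p1.png

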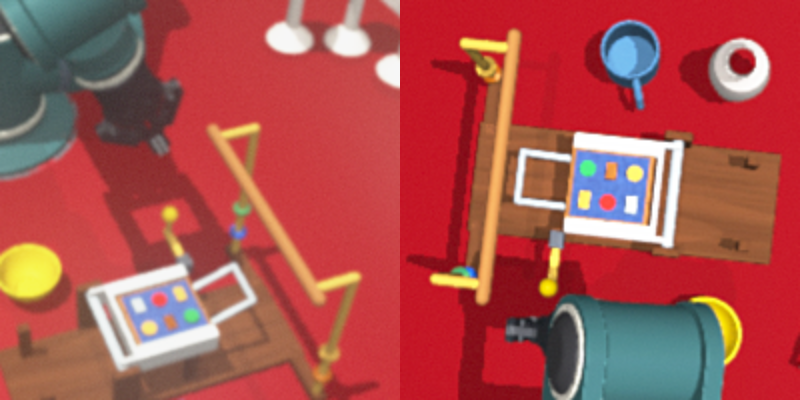

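The left half (scene) shows the leaning, closed gripper clear of the knob, and the right half (top) shows the fingertips on the robot side of it. I'll go down beside the knob.

```bash
python3 -m crank '[{"jaw":-1,"slide":[0,0,-0.2],"delta_rot":[0,0,0]},{"jaw":-1,"slide":[0,0,-0.35],"delta_rot":[0,0,0]},{"jaw":-1,"slide":[0,0,-0.455],"delta_rot":[0,0,0]},{"jaw":-1,"slide":[0,0,-0.455],"delta_rot":[0,0,0]},{"jaw":-1,"slide":[0,0,-0.455],"delta_rot":[0,0,0]},{"jaw":-1,"slide":[0.03,-0.002,-0.455],"delta_rot":[0,0,0]},{"jaw":-1,"slide":[0.06,-0.005,-0.455],"delta_rot":[0,0,0]},{"jaw":-1,"slide":[0.09,-0.007,-0.455],"delta_rot":[0,0,0]},{"jaw":-1,"slide":[0.12,-0.01,-0.455],"delta_rot":[0,0,0]},{"jaw":-1,"slide":[0.12,-0.01,-0.455],"delta_rot":[0,0,0]}]'
python3 -m crank '[{"jaw":-1,"slide":[0.02,-0.002,0],"delta_rot":[0,0,0]},{"jaw":-1,"slide":[0.04,-0.003,0],"delta_rot":[0,0,0]},{"jaw":-1,"slide":[0.06,-0.005,0],"delta_rot":[0,0,0]},{"jaw":-1,"slide":[0.08,-0.006,0],"delta_rot":[0,0,0]},{"jaw":-1,"slide":[0.1,-0.008,0],"delta_rot":[0,0,0]},{"jaw":-1,"slide":[0.1,-0.008,0],"delta_rot":[0,0,0]},{"jaw":-1,"slide":[0.1,-0.008,0],"delta_rot":[0,0,0]},{"jaw":-1,"slide":[0.1,-0.008,0],"delta_rot":[0,0,0]},{"jaw":-1,"slide":[0.1,-0.008,0],"delta_rot":[0,0,0]},{"jaw":-1,"slide":[0.1,-0.008,0],"delta_rot":[0,0,0]}]'
```

```text
clock: 4.2
position: [0.4095, 0.1145, 0.1284]
tcp_rot: [0.125, 3.048, 0.679]
contact_force: [-1.0, 0.7, 0.1]
gripper_width: 0.0001
finger_force: 0.0
clock: 5.2
position: [0.4288, 0.113, 0.1284]
tcp_rot: [0.125, 3.048, 0.678]
contact_force: [0.2, 0.3, -0.4]
gripper_width: -0.0001
finger_force: 0.0
```

```bash
python3 - <<'E'
from station import imaging; import cv2,pickle; import numpy as np
S={n:imaging.snapshot(n) for n in("top","scene")};pickle.dump(S,open("s2.pkl","wb"))
cv2.imwrite("pics/p2.png",np.hstack([cv2.resize(S["scene"]["image"][130:280,280:430,::-1],(400,400)),cv2.resize(S["top"]["image"][180:330,215:365,::-1],(400,400))]))
E
```

```text
(no output)
```

View pics/p2.png

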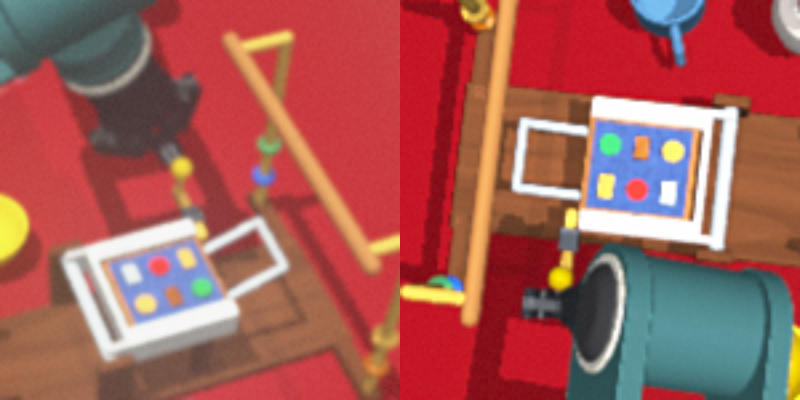

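The bolt has moved about 23 mm (the knob is now at top (275,284)) and its end is passing over the case end. I'll push on gently until the stop.

```bash
python3 -m crank '[{"jaw":-1,"slide":[0.004,0,0],"delta_rot":[0,0,0]},{"jaw":-1,"slide":[0.008,-0.001,0],"delta_rot":[0,0,0]},{"jaw":-1,"slide":[0.012,-0.001,0],"delta_rot":[0,0,0]},{"jaw":-1,"slide":[0.016,-0.001,0],"delta_rot":[0,0,0]},{"jaw":-1,"slide":[0.02,-0.002,0],"delta_rot":[0,0,0]},{"jaw":-1,"slide":[0.024,-0.002,0],"delta_rot":[0,0,0]},{"jaw":-1,"slide":[0.028,-0.002,0],"delta_rot":[0,0,0]},{"jaw":-1,"slide":[0.03,-0.002,0],"delta_rot":[0,0,0]},{"jaw":-1,"slide":[0.03,-0.002,0],"delta_rot":[0,0,0]},{"jaw":-1,"slide":[0.03,-0.002,0],"delta_rot":[0,0,0]}]'
```

```text
clock: 6.3
position: [0.4349, 0.1126, 0.1283]
tcp_rot: [0.125, 3.048, 0.678]
contact_force: [-1.2, -0.5, 1.3]
gripper_width: -0.0003
finger_force: 0.6
```

```bash
python3 -m crank '[{"jaw":-1,"slide":[0.004,0,0],"delta_rot":[0,0,0]},{"jaw":-1,"slide":[0.008,-0.001,0],"delta_rot":[0,0,0]},{"jaw":-1,"slide":[0.012,-0.001,0],"delta_rot":[0,0,0]},{"jaw":-1,"slide":[0.015,-0.001,0],"delta_rot":[0,0,0]},{"jaw":-1,"slide":[0.015,-0.001,0],"delta_rot":[0,0,0]},{"jaw":-1,"slide":[0.015,-0.001,0],"delta_rot":[0,0,0]},{"jaw":-1,"slide":[0.015,-0.001,0],"delta_rot":[0,0,0]},{"jaw":-1,"slide":[0.015,-0.001,0],"delta_rot":[0,0,0]},{"jaw":-1,"slide":[0.015,-0.001,0],"delta_rot":[0,0,0]},{"jaw":-1,"slide":[0.015,-0.001,0],"delta_rot":[0,0,0]}]'
```

```text
clock: 7.3
position: [0.4361, 0.1128, 0.128]
tcp_rot: [0.123, 3.053, 0.681]
contact_force: [-22.5, -0.0, 8.1]
gripper_width: 0.0003
finger_force: 11.2
```

The bolt hit its stop at 22 N. Now I'll retract, lift and come in above the bow with the jaws part open.

```bash
python3 -m crank '[{"jaw":-1,"slide":[-0.05,0.004,0],"delta_rot":[0,0,0]},{"jaw":-1,"slide":[-0.15,0.01,0],"delta_rot":[0,0,0]},{"jaw":-1,"slide":[-0.15,0.01,0],"delta_rot":[0,0,0]},{"jaw":-0.15,"slide":[-0.15,0.01,0.4],"delta_rot":[0,0,0]},{"jaw":-0.15,"slide":[-0.15,0.01,0.4],"delta_rot":[0,0,0]},{"jaw":-0.15,"slide":[-0.15,0.01,0.4],"delta_rot":[0.072,-0.006,0]},{"jaw":-0.15,"slide":[-0.15,0.01,0.4],"delta_rot":[0.072,-0.006,0]},{"jaw":-0.15,"slide":[-0.15,0.01,0.4],"delta_rot":[0.072,-0.006,0]},{"jaw":-0.15,"slide":[-0.15,0.01,0.4],"delta_rot":[0.072,-0.006,0]},{"jaw":-0.15,"slide":[-0.15,0.01,0.4],"delta_rot":[0.072,-0.006,0]}]'
python3 -m crank '[{"jaw":-0.15,"slide":[0.2,0,0],"delta_rot":[0,0,0]},{"jaw":-0.15,"slide":[0.4,0,0],"delta_rot":[0,0,0]},{"jaw":-0.15,"slide":[0.6,0,0],"delta_rot":[0,0,0]},{"jaw":-0.15,"slide":[0.76,0,0],"delta_rot":[0,0,0]},{"jaw":-0.15,"slide":[0.76,0,-0.1],"delta_rot":[0,0,0]},{"jaw":-0.15,"slide":[0.76,0,-0.1],"delta_rot":[0,0,0]},{"jaw":-0.15,"slide":[0.76,0,-0.1],"delta_rot":[0,0,0]},{"jaw":-0.15,"slide":[0.76,0,-0.1],"delta_rot":[0,0,0]},{"jaw":-0.15,"slide":[0.76,0,-0.1],"delta_rot":[0,0,0]},{"jaw":-0.15,"slide":[0.76,0,-0.1],"delta_rot":[0,0,0]}]'
python3 - <<'E'
from station import imaging; import cv2,pickle; import numpy as np
S={n:imaging.snapshot(n) for n in("wrist","scene")};pickle.dump(S,open("s3.pkl","wb"))
cv2.imwrite("pics/p3.png",np.hstack([cv2.resize(S["scene"]["image"][130:280,280:430,::-1],(400,400)),cv2.resize(S["wrist"]["image"][:,80:560,::-1],(400,400))]))
E
```

```text
clock: 8.3
position: [0.408, 0.1145, 0.2086]
tcp_rot: [0.12, 2.944, 1.013]
contact_force: [0.1, -0.7, -0.6]
gripper_width: 0.036
finger_force: 0.0
clock: 9.3
position: [0.5597, 0.1143, 0.1891]
tcp_rot: [0.12, 2.942, 1.016]
contact_force: [-0.6, -0.8, 0.5]
gripper_width: 0.0364
finger_force: 0.0
```

View pics/p3.png

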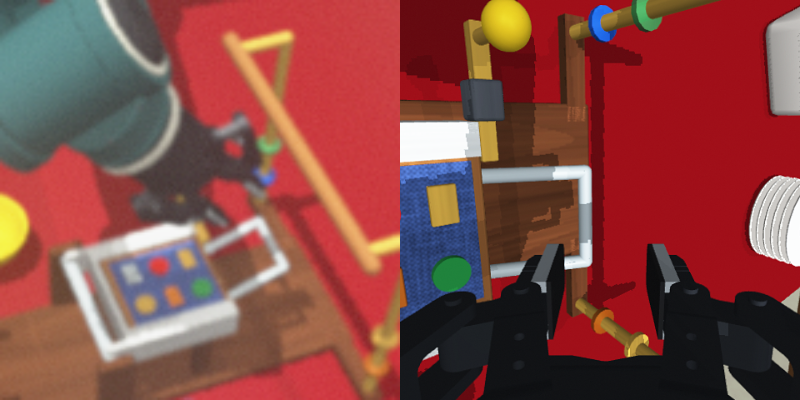

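The wrist view (right) shows the shut bolt across the case end. The bow bar is centred at crop (587,217), which is wrist pixel (304,260). The scene view (left) shows the gripper below and hinge-side of the bar.

```bash
python3 - <<'E'
import pickle; from h import *
from scipy.spatial.transform import Rotation as Ro
S=pickle.load(open("s3.pkl","rb"));O=np.array([.548,-.036,0]);a=np.radians(85.4);ex=np.array([np.cos(a),np.sin(a),0]);ey=np.array([-ex[1],ex[0],0])
W=(S["wrist"],80+187*1.2,217*1.2)
for z in(.11,.115):
    p=plane(*W,z); print(z,p,(p-O)@ex,(p-O)@ey)
print(tri(W,(S["scene"],380.5,221.5)))
tc=np.array([.5597,.1143,.1891]);R=Ro.from_rotvec([.12,2.942,1.016]).as_matrix();print(R)
b=plane(*W,.115);print("bow in tool",R.T@(b-tc), "shift norm", (b+.011*R[:,2]-tc)/.2)
E
```

```text
0.11 [0.56865553 0.15869238 0.11      ] 0.1957218060909749 -0.004974877484597393
0.115 [0.56644632 0.15536481 0.115     ] 0.1922277740769229 -0.0030396541043869138
(array([0.56776467, 0.1559874 , 0.1116987 ]), np.float64(0.0026432914302662014))
[[-9.96673353e-01  6.40273987e-02  5.04253890e-02]
 [ 8.14996885e-02  7.84278270e-01  6.15032841e-01]
 [-1.68583900e-04  6.17096498e-01 -7.86887466e-01]]
bow in tool [-0.00336462 -0.01308866  0.08390475] shift norm [ 0.03650501  0.23915085 -0.41377881]
```

```bash
python3 -m crank '[{"jaw":-0.15,"slide":[0.01,-0.05,-0.04],"delta_rot":[0,0,0]},{"jaw":-0.15,"slide":[0.015,0.02,-0.133],"delta_rot":[0,0,0]},{"jaw":-0.15,"slide":[0.02,0.09,-0.225],"delta_rot":[0,0,0]},{"jaw":-0.15,"slide":[0.025,0.16,-0.315],"delta_rot":[0,0,0]},{"jaw":-0.15,"slide":[0.03,0.24,-0.415],"delta_rot":[0,0,0]},{"jaw":-0.15,"slide":[0.03,0.24,-0.415],"delta_rot":[0,0,0]},{"jaw":-0.15,"slide":[0.03,0.24,-0.415],"delta_rot":[0,0,0]},{"jaw":-0.15,"slide":[0.03,0.24,-0.415],"delta_rot":[0,0,0]},{"jaw":-0.15,"slide":[0.03,0.24,-0.415],"delta_rot":[0,0,0]},{"jaw":-0.15,"slide":[0.03,0.24,-0.415],"delta_rot":[0,0,0]}]'
python3 -m crank '[{"jaw":-1,"slide":[0,0,0],"delta_rot":[0,0,0]},{"jaw":-1,"slide":[0,0,0],"delta_rot":[0,0,0]},{"jaw":-1,"slide":[0,0,0],"delta_rot":[0,0,0]},{"jaw":-1,"slide":[0,0,0],"delta_rot":[0,0,0]},{"jaw":-1,"slide":[0,0,0],"delta_rot":[0,0,0]},{"jaw":-1,"slide":[0,0,0],"delta_rot":[0,0,0]},{"jaw":-1,"slide":[0,0,0],"delta_rot":[0,0,0]},{"jaw":-1,"slide":[0,0,0],"delta_rot":[0,0,0]},{"jaw":-1,"slide":[0,0,0],"delta_rot":[0,0,0]},{"jaw":-1,"slide":[0,0,0],"delta_rot":[0,0,0]}]'
```

```text
clock: 10.4
position: [0.5662, 0.1619, 0.106]
tcp_rot: [0.121, 2.942, 1.016]
contact_force: [0.4, 0.1, 0.0]
gripper_width: 0.0362
finger_force: 0.0
clock: 11.4
position: [0.5659, 0.1624, 0.1053]
tcp_rot: [0.12, 2.943, 1.016]
contact_force: [0.5, -1.4, 3.2]
gripper_width: 0.0071
finger_force: 58.5
```

```bash
python3 -m crank '[{"jaw":-1,"slide":[0,0.005,0],"delta_rot":[0,0,0]},{"jaw":-1,"slide":[0.001,0.01,0],"delta_rot":[0,0,0]},{"jaw":-1,"slide":[0.001,0.015,0],"delta_rot":[0,0,0]},{"jaw":-1,"slide":[0.002,0.02,0],"delta_rot":[0,0,0]},{"jaw":-1,"slide":[0.002,0.025,0],"delta_rot":[0,0,0]},{"jaw":-1,"slide":[0.002,0.025,0],"delta_rot":[0,0,0]},{"jaw":-1,"slide":[0.002,0.025,0],"delta_rot":[0,0,0]},{"jaw":-1,"slide":[0.002,0.025,0],"delta_rot":[0,0,0]},{"jaw":-1,"slide":[0.002,0.025,0],"delta_rot":[0,0,0]},{"jaw":-1,"slide":[0.002,0.025,0],"delta_rot":[0,0,0]}]'
```

```text
clock: 12.4
position: [0.5652, 0.1657, 0.1036]
tcp_rot: [0.121, 2.947, 1.011]
contact_force: [-9.2, -23.4, -1.2]
gripper_width: 0.0072
finger_force: 60.1
```

```bash
python3 -m crank '[{"jaw":-1,"slide":[-0.002,0.005,0],"delta_rot":[0,0,0]},{"jaw":-1,"slide":[-0.004,0.01,0],"delta_rot":[0,0,0]},{"jaw":-1,"slide":[-0.004,0.01,0],"delta_rot":[0,0,0]},{"jaw":-1,"slide":[-0.004,0.01,0],"delta_rot":[0,0,0]},{"jaw":-1,"slide":[-0.004,0.01,0],"delta_rot":[0,0,0]},{"jaw":-1,"slide":[-0.004,0.01,0],"delta_rot":[0,0,0]},{"jaw":-1,"slide":[-0.004,0.01,0],"delta_rot":[0,0,0]},{"jaw":-1,"slide":[-0.004,0.01,0],"delta_rot":[0,0,0]},{"jaw":-1,"slide":[-0.004,0.01,0],"delta_rot":[0,0,0]},{"jaw":-1,"slide":[-0.004,0.01,0],"delta_rot":[0,0,0]}]'
```

```text
clock: 13.4
position: [0.5648, 0.1663, 0.1031]
tcp_rot: [0.123, 2.948, 1.007]
contact_force: [-7.7, -38.8, -2.5]
gripper_width: 0.0069
finger_force: 61.3
```

The case stops firmly against the bolt at 39 N, so it holds. I'll relax to mid-play and plan the arc.

```bash
python3 -m crank '[{"jaw":-1,"slide":[0,-0.01,0],"delta_rot":[0,0,0]},{"jaw":-1,"slide":[-0.001,-0.02,0],"delta_rot":[0,0,0]},{"jaw":-1,"slide":[-0.002,-0.027,0],"delta_rot":[0,0,0]},{"jaw":-1,"slide":[-0.002,-0.027,0],"delta_rot":[0,0,0]},{"jaw":-1,"slide":[-0.002,-0.027,0],"delta_rot":[0,0,0]},{"jaw":-1,"slide":[-0.002,-0.027,0],"delta_rot":[0,0,0]},{"jaw":-1,"slide":[-0.002,-0.027,0],"delta_rot":[0,0,0]},{"jaw":-1,"slide":[-0.002,-0.027,0],"delta_rot":[0,0,0]},{"jaw":-1,"slide":[-0.002,-0.027,0],"delta_rot":[0,0,0]},{"jaw":-1,"slide":[-0.002,-0.027,0],"delta_rot":[0,0,0]}]'
cat > plan.py <<'E'
import numpy as np,sys
a=np.radians(85.4);ex=np.array([np.cos(a),np.sin(a),0]);ey=np.array([-ex[1],ex[0],0]);z=np.array([0,0,1])
def lean(p): return np.interp(p,[0,35,100,180],[38,38,5,-12])
def tcp(p):
    t,q=np.radians(lean(p)),np.radians(p)
    return ex*(.193*np.cos(q)-.025*np.sin(q)+.011*np.sin(t))+z*(.193*np.sin(q)+.025*np.cos(q)-.011*np.cos(t))
for p0,p1 in zip(*[map(float,sys.argv[i:][:len(sys.argv)-2]) for i in(1,2)]):
    print(p0,p1)
    for p in np.linspace(p0,p1,11)[1:]:
        s=(tcp(p)-tcp(p0))/.2; r=-ey*(lean(p)-lean(p0))/180
        print("",np.round(s,3).tolist(),np.round(r,3).tolist())
E
python3 plan.py 0 16 35 55 75
```

```text
clock: 14.4
position: [0.5651, 0.1642, 0.1055]
tcp_rot: [0.12, 2.943, 1.017]
contact_force: [0.3, 2.3, 3.8]
gripper_width: 0.007
finger_force: 59.1
0.0 16.0
 [-0.0, -0.004, 0.027] [0.0, -0.0, -0.0]
 [-0.001, -0.008, 0.054] [0.0, -0.0, -0.0]
 [-0.001, -0.014, 0.08] [0.0, -0.0, -0.0]
 [-0.002, -0.02, 0.107] [0.0, -0.0, -0.0]
 [-0.002, -0.027, 0.133] [0.0, -0.0, -0.0]
 [-0.003, -0.034, 0.159] [0.0, -0.0, -0.0]
 [-0.003, -0.043, 0.185] [0.0, -0.0, -0.0]
 [-0.004, -0.052, 0.211] [0.0, -0.0, -0.0]
 [-0.005, -0.061, 0.236] [0.0, -0.0, -0.0]
 [-0.006, -0.072, 0.261] [0.0, -0.0, -0.0]
16.0 35.0
 [-0.001, -0.013, 0.029] [0.0, -0.0, -0.0]
 [-0.002, -0.027, 0.058] [0.0, -0.0, -0.0]
 [-0.003, -0.043, 0.087] [0.0, -0.0, -0.0]
 [-0.005, -0.059, 0.115] [0.0, -0.0, -0.0]
 [-0.006, -0.076, 0.142] [0.0, -0.0, -0.0]
 [-0.008, -0.094, 0.169] [0.0, -0.0, -0.0]
 [-0.009, -0.112, 0.195] [0.0, -0.0, -0.0]
 [-0.011, -0.132, 0.221] [0.0, -0.0, -0.0]
 [-0.012, -0.153, 0.246] [0.0, -0.0, -0.0]
 [-0.014, -0.174, 0.27] [0.0, -0.0, -0.0]
35.0 55.0
 [-0.002, -0.024, 0.024] [-0.006, 0.0, 0.0]
 [-0.004, -0.049, 0.047]
[... 151 characters left out ...]
, 0.0]
 [-0.013, -0.156, 0.132] [-0.034, 0.003, 0.0]
 [-0.015, -0.185, 0.151] [-0.039, 0.003, 0.0]
 [-0.017, -0.214, 0.168] [-0.045, 0.004, 0.0]
 [-0.02, -0.244, 0.185] [-0.051, 0.004, 0.0]
 [-0.022, -0.275, 0.201] [-0.056, 0.005, 0.0]
55.0 75.0
 [-0.003, -0.031, 0.015] [-0.006, 0.0, 0.0]
 [-0.005, -0.063, 0.028] [-0.011, 0.001, 0.0]
 [-0.008, -0.095, 0.041] [-0.017, 0.001, 0.0]
 [-0.01, -0.127, 0.053] [-0.022, 0.002, 0.0]
 [-0.013, -0.16, 0.063] [-0.028, 0.002, 0.0]
 [-0.016, -0.194, 0.072] [-0.034, 0.003, 0.0]
 [-0.018, -0.227, 0.081] [-0.039, 0.003, 0.0]
 [-0.021, -0.261, 0.088] [-0.045, 0.004, 0.0]
 [-0.024, -0.296, 0.094] [-0.051, 0.004, 0.0]
 [-0.027, -0.33, 0.099] [-0.056, 0.005, 0.0]
```

```bash
python3 -m crank '[{"jaw":-1,"slide":[0,-0.004,0.027],"delta_rot":[0,0,0]},{"jaw":-1,"slide":[-0.001,-0.008,0.054],"delta_rot":[0,0,0]},{"jaw":-1,"slide":[-0.001,-0.014,0.08],"delta_rot":[0,0,0]},{"jaw":-1,"slide":[-0.002,-0.02,0.107],"delta_rot":[0,0,0]},{"jaw":-1,"slide":[-0.002,-0.027,0.133],"delta_rot":[0,0,0]},{"jaw":-1,"slide":[-0.003,-0.034,0.159],"delta_rot":[0,0,0]},{"jaw":-1,"slide":[-0.003,-0.043,0.185],"delta_rot":[0,0,0]},{"jaw":-1,"slide":[-0.004,-0.052,0.211],"delta_rot":[0,0,0]},{"jaw":-1,"slide":[-0.005,-0.061,0.236],"delta_rot":[0,0,0]},{"jaw":-1,"slide":[-0.006,-0.072,0.261],"delta_rot":[0,0,0]}]'
```

```text
clock: 15.4
position: [0.5638, 0.1496, 0.158]
tcp_rot: [0.12, 2.943, 1.017]
contact_force: [1.5, 3.2, -4.5]
gripper_width: 0.0068
finger_force: 58.2
```

Forces are low, so I'll continue.

```bash
python3 -m crank '[{"jaw":-1,"slide":[-0.001,-0.013,0.029],"delta_rot":[0,0,0]},{"jaw":-1,"slide":[-0.002,-0.027,0.058],"delta_rot":[0,0,0]},{"jaw":-1,"slide":[-0.003,-0.043,0.087],"delta_rot":[0,0,0]},{"jaw":-1,"slide":[-0.005,-0.059,0.115],"delta_rot":[0,0,0]},{"jaw":-1,"slide":[-0.006,-0.076,0.142],"delta_rot":[0,0,0]},{"jaw":-1,"slide":[-0.008,-0.094,0.169],"delta_rot":[0,0,0]},{"jaw":-1,"slide":[-0.009,-0.112,0.195],"delta_rot":[0,0,0]},{"jaw":-1,"slide":[-0.011,-0.132,0.221],"delta_rot":[0,0,0]},{"jaw":-1,"slide":[-0.012,-0.153,0.246],"delta_rot":[0,0,0]},{"jaw":-1,"slide":[-0.014,-0.174,0.27],"delta_rot":[0,0,0]}]'
```

```text
clock: 16.4
position: [0.561, 0.1144, 0.2118]
tcp_rot: [0.121, 2.943, 1.016]
contact_force: [0.5, 3.5, -4.4]
gripper_width: 0.0066
finger_force: 58.2
```

```bash
python3 plan.py 75 92 110 128 146 162 176
```

```text
75.0 92.0
 [-0.002, -0.029, 0.003] [-0.005, 0.0, 0.0]
 [-0.005, -0.059, 0.005] [-0.01, 0.001, 0.0]
 [-0.007, -0.088, 0.007] [-0.014, 0.001, 0.0]
 [-0.009, -0.118, 0.008] [-0.019, 0.002, 0.0]
 [-0.012, -0.147, 0.007] [-0.024, 0.002, 0.0]
 [-0.014, -0.177, 0.006] [-0.029, 0.002, 0.0]
 [-0.017, -0.207, 0.004] [-0.033, 0.003, 0.0]
 [-0.019, -0.236, 0.002] [-0.038, 0.003, 0.0]
 [-0.021, -0.265, -0.002] [-0.043, 0.003, 0.0]
 [-0.024, -0.295, -0.006] [-0.048, 0.004, 0.0]
92.0 110.0
 [-0.002, -0.031, -0.006] [-0.005, 0.0, 0.0]
 [-0.005, -0.062, -0.012] [-0.01, 0.001, 0.0]
 [-0.007, -0.092, -0.02] [-0.015, 0.001, 0.0]
 [-0.01, -0.122, -0.028] [-0.02, 0.002, 0.0]
 [-0.012, -0.152, -0.037] [-0.024, 0.002, 0.0]
 [-0.015, -0.181, -0.047] [-0.026, 0.002, 0.0]
 [-0.017, -0.21, -0.058] [-0.028, 0.002, 0.0]
 [-0.019, -0.238, -0.07] [-0.03, 0.002, 0.0]
 [-0.021, -0.266, -0.083] [-0.032, 0.003, 0.0]
 [-0.024, -0.294, -0.097] [-0.034, 0.003, 0.0]
110.0 128.0
 [-0.002, -0.027, -0.015] [-0.002, 0.0, 0.0]
 [-0.004, -0.054, -0.03] [-0.004, 0.0, 0.0]
 [-0.006, -0.08, -0.046] [-0.006, 0.001, 0.0]
 [-0.009, -0
[... 1032 characters left out ...]
.005, -0.062, -0.151] [-0.011, 0.001, 0.0]
 [-0.006, -0.07, -0.177] [-0.013, 0.001, 0.0]
 [-0.006, -0.077, -0.203] [-0.015, 0.001, 0.0]
 [-0.007, -0.084, -0.23] [-0.017, 0.001, 0.0]
 [-0.007, -0.089, -0.256] [-0.019, 0.002, 0.0]
162.0 176.0
 [-0.0, -0.004, -0.023] [-0.002, 0.0, 0.0]
 [-0.001, -0.008, -0.047] [-0.003, 0.0, 0.0]
 [-0.001, -0.011, -0.07] [-0.005, 0.0, 0.0]
 [-0.001, -0.014, -0.094] [-0.007, 0.001, 0.0]
 [-0.001, -0.016, -0.118] [-0.008, 0.001, 0.0]
 [-0.001, -0.018, -0.141] [-0.01, 0.001, 0.0]
 [-0.001, -0.018, -0.165] [-0.012, 0.001, 0.0]
 [-0.002, -0.019, -0.189] [-0.013, 0.001, 0.0]
 [-0.001, -0.019, -0.213] [-0.015, 0.001, 0.0]
 [-0.001, -0.018, -0.236] [-0.016, 0.001, 0.0]
```

```bash
python3 -m crank '[{"jaw":-1,"slide":[-0.002,-0.024,0.024],"delta_rot":[-0.006,0,0]},{"jaw":-1,"slide":[-0.004,-0.049,0.047],"delta_rot":[-0.011,0.001,0]},{"jaw":-1,"slide":[-0.006,-0.075,0.07],"delta_rot":[-0.017,0.001,0]},{"jaw":-1,"slide":[-0.008,-0.101,0.091],"delta_rot":[-0.022,0.002,0]},{"jaw":-1,"slide":[-0.01,-0.128,0.112],"delta_rot":[-0.028,0.002,0]},{"jaw":-1,"slide":[-0.013,-0.156,0.132],"delta_rot":[-0.034,0.003,0]},{"jaw":-1,"slide":[-0.015,-0.185,0.151],"delta_rot":[-0.039,0.003,0]},{"jaw":-1,"slide":[-0.017,-0.214,0.168],"delta_rot":[-0.045,0.004,0]},{"jaw":-1,"slide":[-0.02,-0.244,0.185],"delta_rot":[-0.051,0.004,0]},{"jaw":-1,"slide":[-0.022,-0.275,0.201],"delta_rot":[-0.056,0.005,0]}]'

```

```text
clock: 17.4
position: [0.5565, 0.0592, 0.2519]
tcp_rot: [0.125, 3.03, 0.752]
contact_force: [0.6, 2.8, -3.4]
gripper_width: 0.0068
finger_force: 58.9
```

```bash
python3 -m crank '[{"jaw":-1,"slide":[-0.003,-0.031,0.015],"delta_rot":[-0.006,0,0]},{"jaw":-1,"slide":[-0.005,-0.063,0.028],"delta_rot":[-0.011,0.001,0]},{"jaw":-1,"slide":[-0.008,-0.095,0.041],"delta_rot":[-0.017,0.001,0]},{"jaw":-1,"slide":[-0.01,-0.127,0.053],"delta_rot":[-0.022,0.002,0]},{"jaw":-1,"slide":[-0.013,-0.16,0.063],"delta_rot":[-0.028,0.002,0]},{"jaw":-1,"slide":[-0.016,-0.194,0.072],"delta_rot":[-0.034,0.003,0]},{"jaw":-1,"slide":[-0.018,-0.227,0.081],"delta_rot":[-0.039,0.003,0]},{"jaw":-1,"slide":[-0.021,-0.261,0.088],"delta_rot":[-0.045,0.004,0]},{"jaw":-1,"slide":[-0.024,-0.296,0.094],"delta_rot":[-0.051,0.004,0]},{"jaw":-1,"slide":[-0.027,-0.33,0.099],"delta_rot":[-0.056,0.005,0]}]'
python3 -m crank '[{"jaw":-1,"slide":[-0.002,-0.029,0.003],"delta_rot":[-0.005,0,0]},{"jaw":-1,"slide":[-0.005,-0.059,0.005],"delta_rot":[-0.01,0.001,0]},{"jaw":-1,"slide":[-0.007,-0.088,0.007],"delta_rot":[-0.014,0.001,0]},{"jaw":-1,"slide":[-0.009,-0.118,0.008],"delta_rot":[-0.019,0.002,0]},{"jaw":-1,"slide":[-0.012,-0.147,0.007],"delta_rot":[-0.024,0.002,0]},{"jaw":-1,"slide":[-0.014,-0.177,0.006],"delta_rot":[-0.029,0.002,0]},{"jaw":-1,"slide":[-0.017,-0.207,0.004],"delta_rot":[-0.033,0.003,0]},{"jaw":-1,"slide":[-0.019,-0.236,0.002],"delta_rot":[-0.038,0.003,0]},{"jaw":-1,"slide":[-0.021,-0.265,-0.002],"delta_rot":[-0.043,0.003,0]},{"jaw":-1,"slide":[-0.024,-0.295,-0.006],"delta_rot":[-0.048,0.004,0]}]'
```

```text
clock: 18.4
position: [0.5516, -0.0062, 0.2743]
tcp_rot: [0.126, 3.089, 0.485]
contact_force: [-1.9, 6.0, 15.2]
gripper_width: 0.0066
finger_force: 61.0
clock: 19.4
position: [0.5466, -0.066, 0.2721]
tcp_rot: [0.13, 3.124, 0.248]
contact_force: [-0.9, 0.2, 6.9]
gripper_width: 0.0066
finger_force: 63.4
```

```bash
python3 -m crank '[{"jaw":-1,"slide":[-0.002,-0.031,-0.006],"delta_rot":[-0.005,0,0]},{"jaw":-1,"slide":[-0.005,-0.062,-0.012],"delta_rot":[-0.01,0.001,0]},{"jaw":-1,"slide":[-0.007,-0.092,-0.02],"delta_rot":[-0.015,0.001,0]},{"jaw":-1,"slide":[-0.01,-0.122,-0.028],"delta_rot":[-0.02,0.002,0]},{"jaw":-1,"slide":[-0.012,-0.152,-0.037],"delta_rot":[-0.024,0.002,0]},{"jaw":-1,"slide":[-0.015,-0.181,-0.047],"delta_rot":[-0.026,0.002,0]},{"jaw":-1,"slide":[-0.017,-0.21,-0.058],"delta_rot":[-0.028,0.002,0]},{"jaw":-1,"slide":[-0.019,-0.238,-0.07],"delta_rot":[-0.03,0.002,0]},{"jaw":-1,"slide":[-0.021,-0.266,-0.083],"delta_rot":[-0.032,0.003,0]},{"jaw":-1,"slide":[-0.024,-0.294,-0.097],"delta_rot":[-0.034,0.003,0]}]'
python3 - <<'E'
from station import imaging; import cv2; import numpy as np
S={n:imaging.snapshot(n) for n in("top","scene")}
cv2.imwrite("pics/p4.png",np.hstack([cv2.resize(S["scene"]["image"][130:330,180:380,::-1],(400,400)),cv2.resize(S["top"]["image"][150:350,280:480,::-1],(400,400))]))
E
```

```text
clock: 20.4
position: [0.5416, -0.1248, 0.2513]
tcp_rot: [-0.131, -3.136, -0.082]
contact_force: [0.0, 0.4, 5.8]
gripper_width: 0.0061
finger_force: 65.1
```

View pics/p4.png

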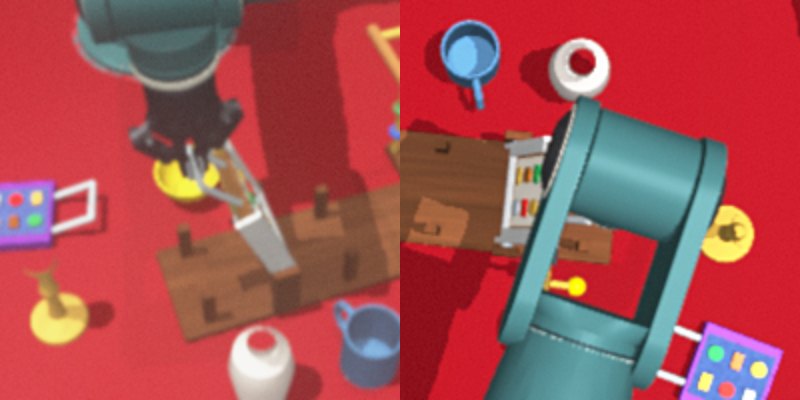

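The scene view (left) shows the cradle past upright with the bow held. The top view (right) shows the wrist link heading towards the candlestick (crop (733,235)), so I'll check the link's height.

```bash
python3 - <<'E'
from station import robot; from h import *; import pickle
S=pickle.load(open("s0.pkl","rb"));T,C=S["top"],S["scene"]
for u,v,n in((437,245,"right end"),(355,235,"ring")):
  for z in(.3,.35,.4,.45,.5):
    X=plane(T,u,v,z); print(n,z,X.round(3),((proj(C,X)-[180,130])*2).round())
print("candle top",proj(C,plane(T,446,267,.148)), robot.get_obs()["joint_pos"].round(3))
E
```

```text
right end 0.3 [ 0.545 -0.253  0.3  ] [ 81. 179.]
right end 0.35 [ 0.541 -0.244  0.35 ] [ 81. 143.]
right end 0.4 [ 0.538 -0.235  0.4  ] [ 81. 105.]
right end 0.45 [ 0.534 -0.226  0.45 ] [81. 64.]
right end 0.5 [ 0.531 -0.216  0.5  ] [81. 19.]
ring 0.3 [ 0.562 -0.075  0.3  ] [239. 139.]
ring 0.35 [ 0.558 -0.073  0.35 ] [239. 104.]
ring 0.4 [ 0.554 -0.071  0.4  ] [238.  68.]
ring 0.45 [ 0.549 -0.069  0.45 ] [237.  28.]
ring 0.5 [ 0.545 -0.067  0.5  ] [236. -15.]
candle top [205.33255737 253.07874562] [-0.298 -0.14   1.677  0.05   1.619 -1.783]
```

```bash
sed -i 's/\[0,35,100,180\],\[38,38,5,-12\]/[110,180],[2.9,-5]/' plan.py; python3 plan.py 110 128 146 162 173 179
```

```text
110.0 128.0
 [-0.002, -0.027, -0.014] [-0.001, 0.0, 0.0]
 [-0.004, -0.054, -0.03] [-0.002, 0.0, 0.0]
 [-0.006, -0.08, -0.046] [-0.003, 0.0, 0.0]
 [-0.008, -0.105, -0.063] [-0.004, 0.0, 0.0]
 [-0.01, -0.13, -0.081] [-0.006, 0.0, 0.0]
 [-0.012, -0.155, -0.099] [-0.007, 0.001, 0.0]
 [-0.014, -0.178, -0.118] [-0.008, 0.001, 0.0]
 [-0.016, -0.202, -0.138] [-0.009, 0.001, 0.0]
 [-0.018, -0.224, -0.159] [-0.01, 0.001, 0.0]
 [-0.02, -0.246, -0.181] [-0.011, 0.001, 0.0]
128.0 146.0
 [-0.002, -0.021, -0.022] [-0.001, 0.0, 0.0]
 [-0.003, -0.042, -0.045] [-0.002, 0.0, 0.0]
 [-0.005, -0.062, -0.068] [-0.003, 0.0, 0.0]
 [-0.006, -0.081, -0.092] [-0.004, 0.0, 0.0]
 [-0.008, -0.099, -0.117] [-0.006, 0.0, 0.0]
 [-0.009, -0.117, -0.142] [-0.007, 0.001, 0.0]
 [-0.011, -0.133, -0.168] [-0.008, 0.001, 0.0]
 [-0.012, -0.149, -0.194] [-0.009, 0.001, 0.0]
 [-0.013, -0.164, -0.22] [-0.01, 0.001, 0.0]
 [-0.014, -0.179, -0.247] [-0.011, 0.001, 0.0]
146.0 162.0
 [-0.001, -0.012, -0.024] [-0.001, 0.0, 0.0]
 [-0.002, -0.023, -0.049] [-0.002, 0.0, 0.0]
 [-0.003, -0.034, -0.074] [-0.003, 0.0, 0.0]
 [-0.004, -0.044,
[... 474 characters left out ...]
-0.003, 0.0, 0.0]
 [-0.001, -0.013, -0.092] [-0.003, 0.0, 0.0]
 [-0.001, -0.015, -0.111] [-0.004, 0.0, 0.0]
 [-0.001, -0.016, -0.13] [-0.005, 0.0, 0.0]
 [-0.001, -0.017, -0.148] [-0.005, 0.0, 0.0]
 [-0.001, -0.018, -0.167] [-0.006, 0.0, 0.0]
 [-0.001, -0.018, -0.186] [-0.007, 0.001, 0.0]
173.0 179.0
 [0.0, 0.0, -0.01] [-0.0, 0.0, 0.0]
 [0.0, 0.0, -0.02] [-0.001, 0.0, 0.0]
 [0.0, 0.0, -0.031] [-0.001, 0.0, 0.0]
 [0.0, 0.001, -0.041] [-0.001, 0.0, 0.0]
 [0.0, 0.001, -0.051] [-0.002, 0.0, 0.0]
 [0.0, 0.002, -0.061] [-0.002, 0.0, 0.0]
 [0.0, 0.003, -0.071] [-0.003, 0.0, 0.0]
 [0.0, 0.003, -0.081] [-0.003, 0.0, 0.0]
 [0.0, 0.004, -0.091] [-0.003, 0.0, 0.0]
 [0.0, 0.005, -0.102] [-0.004, 0.0, 0.0]
```

```bash
python3 -m crank '[{"jaw":-1,"slide":[-0.002,-0.027,-0.014],"delta_rot":[-0.001,0,0]},{"jaw":-1,"slide":[-0.004,-0.054,-0.03],"delta_rot":[-0.002,0,0]},{"jaw":-1,"slide":[-0.006,-0.08,-0.046],"delta_rot":[-0.003,0,0]},{"jaw":-1,"slide":[-0.008,-0.105,-0.063],"delta_rot":[-0.004,0,0]},{"jaw":-1,"slide":[-0.01,-0.13,-0.081],"delta_rot":[-0.006,0,0]},{"jaw":-1,"slide":[-0.012,-0.155,-0.099],"delta_rot":[-0.007,0.001,0]},{"jaw":-1,"slide":[-0.014,-0.178,-0.118],"delta_rot":[-0.008,0.001,0]},{"jaw":-1,"slide":[-0.016,-0.202,-0.138],"delta_rot":[-0.009,0.001,0]},{"jaw":-1,"slide":[-0.018,-0.224,-0.159],"delta_rot":[-0.01,0.001,0]},{"jaw":-1,"slide":[-0.02,-0.246,-0.181],"delta_rot":[-0.011,0.001,0]}]'
python3 -m crank '[{"jaw":-1,"slide":[-0.002,-0.021,-0.022],"delta_rot":[-0.001,0,0]},{"jaw":-1,"slide":[-0.003,-0.042,-0.045],"delta_rot":[-0.002,0,0]},{"jaw":-1,"slide":[-0.005,-0.062,-0.068],"delta_rot":[-0.003,0,0]},{"jaw":-1,"slide":[-0.006,-0.081,-0.092],"delta_rot":[-0.004,0,0]},{"jaw":-1,"slide":[-0.008,-0.099,-0.117],"delta_rot":[-0.006,0,0]},{"jaw":-1,"slide":[-0.009,-0.117,-0.142],"delta_rot":[-0.007,0.001,0]},{"jaw":-1,"slide":[-0.011,-0.133,-0.168],"delta_rot":[-0.008,0.001,0]},{"jaw":-1,"slide":[-0.012,-0.149,-0.194],"delta_rot":[-0.009,0.001,0]},{"jaw":-1,"slide":[-0.013,-0.164,-0.22],"delta_rot":[-0.01,0.001,0]},{"jaw":-1,"slide":[-0.014,-0.179,-0.247],"delta_rot":[-0.011,0.001,0]}]'
```

```text
clock: 21.5
position: [0.5376, -0.1737, 0.2145]
tcp_rot: [-0.131, -3.135, -0.029]
contact_force: [-1.5, -3.0, 5.1]
gripper_width: 0.0064
finger_force: 65.1
clock: 22.5
position: [0.5347, -0.2091, 0.1647]
tcp_rot: [-0.131, -3.133, 0.025]
contact_force: [0.6, 2.5, -2.7]
gripper_width: 0.0065
finger_force: 63.3
```

```bash
python3 -m crank '[{"jaw":-1,"slide":[-0.001,-0.012,-0.024],"delta_rot":[-0.001,0,0]},{"jaw":-1,"slide":[-0.002,-0.023,-0.049],"delta_rot":[-0.002,0,0]},{"jaw":-1,"slide":[-0.003,-0.034,-0.074],"delta_rot":[-0.003,0,0]},{"jaw":-1,"slide":[-0.004,-0.044,-0.1],"delta_rot":[-0.004,0,0]},{"jaw":-1,"slide":[-0.004,-0.053,-0.125],"delta_rot":[-0.005,0,0]},{"jaw":-1,"slide":[-0.005,-0.061,-0.151],"delta_rot":[-0.006,0,0]},{"jaw":-1,"slide":[-0.006,-0.069,-0.177],"delta_rot":[-0.007,0.001,0]},{"jaw":-1,"slide":[-0.006,-0.076,-0.204],"delta_rot":[-0.008,0.001,0]},{"jaw":-1,"slide":[-0.007,-0.082,-0.23],"delta_rot":[-0.009,0.001,0]},{"jaw":-1,"slide":[-0.007,-0.088,-0.257],"delta_rot":[-0.01,0.001,0]}]'
python3 -m crank '[{"jaw":-1,"slide":[0,-0.003,-0.018],"delta_rot":[-0.001,0,0]},{"jaw":-1,"slide":[-0.001,-0.006,-0.037],"delta_rot":[-0.001,0,0]},{"jaw":-1,"slide":[-0.001,-0.009,-0.055],"delta_rot":[-0.002,0,0]},{"jaw":-1,"slide":[-0.001,-0.011,-0.074],"delta_rot":[-0.003,0,0]},{"jaw":-1,"slide":[-0.001,-0.013,-0.092],"delta_rot":[-0.003,0,0]},{"jaw":-1,"slide":[-0.001,-0.015,-0.111],"delta_rot":[-0.004,0,0]},{"jaw":-1,"slide":[-0.001,-0.016,-0.13],"delta_rot":[-0.005,0,0]},{"jaw":-1,"slide":[-0.001,-0.017,-0.148],"delta_rot":[-0.005,0,0]},{"jaw":-1,"slide":[-0.001,-0.018,-0.167],"delta_rot":[-0.006,0,0]},{"jaw":-1,"slide":[-0.001,-0.018,-0.186],"delta_rot":[-0.007,0.001,0]}]'
```

```text
clock: 23.5
position: [0.5335, -0.2266, 0.1136]
tcp_rot: [-0.131, -3.131, 0.074]
contact_force: [-0.0, 3.5, -2.3]
gripper_width: 0.0064
finger_force: 61.5
clock: 24.5
position: [0.5332, -0.2303, 0.0765]
tcp_rot: [-0.131, -3.128, 0.109]
contact_force: [0.6, 4.4, -0.9]
gripper_width: 0.0066
finger_force: 60.5
```

```bash
python3 -m crank '[{"jaw":-1,"slide":[0,0,-0.01],"delta_rot":[0,0,0]},{"jaw":-1,"slide":[0,0,-0.02],"delta_rot":[-0.001,0,0]},{"jaw":-1,"slide":[0,0,-0.031],"delta_rot":[-0.001,0,0]},{"jaw":-1,"slide":[0,0.001,-0.041],"delta_rot":[-0.001,0,0]},{"jaw":-1,"slide":[0,0.001,-0.051],"delta_rot":[-0.002,0,0]},{"jaw":-1,"slide":[0,0.002,-0.061],"delta_rot":[-0.002,0,0]},{"jaw":-1,"slide":[0,0.003,-0.071],"delta_rot":[-0.003,0,0]},{"jaw":-1,"slide":[0,0.003,-0.081],"delta_rot":[-0.003,0,0]},{"jaw":-1,"slide":[0,0.004,-0.091],"delta_rot":[-0.003,0,0]},{"jaw":-1,"slide":[0,0.005,-0.1],"delta_rot":[-0.004,0,0]}]'
python3 -m crank '[{"jaw":-1,"slide":[0,0,-0.003],"delta_rot":[0,0,0]},{"jaw":-1,"slide":[0,0,-0.006],"delta_rot":[0,0,0]},{"jaw":-1,"slide":[0,0,-0.009],"delta_rot":[0,0,0]},{"jaw":-1,"slide":[0,0,-0.012],"delta_rot":[0,0,0]},{"jaw":-1,"slide":[0,0,-0.015],"delta_rot":[0,0,0]},{"jaw":-1,"slide":[0,0,-0.015],"delta_rot":[0,0,0]},{"jaw":-1,"slide":[0,0,-0.015],"delta_rot":[0,0,0]},{"jaw":-1,"slide":[0,0,-0.015],"delta_rot":[0,0,0]},{"jaw":-1,"slide":[0,0,-0.015],"delta_rot":[0,0,0]},{"jaw":-1,"slide":[0,0,-0.015],"delta_rot":[0,0,0]}]'
```

```text
clock: 25.5
position: [0.5334, -0.2293, 0.057]
tcp_rot: [-0.131, -3.128, 0.129]
contact_force: [-1.7, 6.2, 6.9]
gripper_width: 0.0063
finger_force: 60.4
clock: 26.5
position: [0.5336, -0.2291, 0.0556]
tcp_rot: [-0.131, -3.128, 0.129]
contact_force: [-8.5, 11.0, 21.9]
gripper_width: 0.0067
finger_force: 62.1
```

```bash
python3 -m crank '[{"jaw":-1,"slide":[0,0,0.003],"delta_rot":[0,0,0]},{"jaw":-1,"slide":[0,0,0.006],"delta_rot":[0,0,0]},{"jaw":-1,"slide":[0,0,0.006],"delta_rot":[0,0,0]},{"jaw":-0.25,"slide":[0,0,0.006],"delta_rot":[0,0,0]},{"jaw":-0.25,"slide":[0,0,0.006],"delta_rot":[0,0,0]},{"jaw":-0.25,"slide":[0,0,0.006],"delta_rot":[0,0,0]},{"jaw":-0.25,"slide":[0,0,0.006],"delta_rot":[0,0,0]},{"jaw":-0.25,"slide":[0,0,0.006],"delta_rot":[0,0,0]},{"jaw":-0.25,"slide":[0,0,0.006],"delta_rot":[0,0,0]},{"jaw":-0.25,"slide":[0,0,0.006],"delta_rot":[0,0,0]}]'
python3 -m crank '[{"jaw":-0.25,"slide":[0,0,0.05],"delta_rot":[0,0,0]},{"jaw":-0.25,"slide":[0,0,0.15],"delta_rot":[0,0,0]},{"jaw":-0.25,"slide":[0,0,0.3],"delta_rot":[0,0,0]},{"jaw":-0.25,"slide":[0,0,0.5],"delta_rot":[0,0,0]},{"jaw":-0.25,"slide":[0,0,0.7],"delta_rot":[0,0,0]},{"jaw":-0.25,"slide":[0,0,0.9],"delta_rot":[0,0,0]},{"jaw":-0.25,"slide":[0,0,1],"delta_rot":[0,0,0]},{"jaw":-0.25,"slide":[0,0,1],"delta_rot":[0,0,0]},{"jaw":-0.25,"slide":[0,0,1],"delta_rot":[0,0,0]},{"jaw":-0.25,"slide":[0,0,1],"delta_rot":[0,0,0]}]'
python3 - <<'E'
from station import imaging; import cv2; import numpy as np
S={n:imaging.snapshot(n) for n in("wrist","scene")}
cv2.imwrite("pics/p5.png",np.hstack([cv2.resize(S["scene"]["image"][170:370,180:380,::-1],(400,400)),cv2.resize(S["wrist"]["image"][:,80:560,::-1],(400,400))]))
E
```

```text
clock: 27.5
position: [0.5332, -0.2292, 0.0549]
tcp_rot: [-0.131, -3.127, 0.129]
contact_force: [0.7, -0.2, -0.2]
gripper_width: 0.0319
finger_force: 0.0
clock: 28.5
position: [0.5329, -0.229, 0.2537]
tcp_rot: [-0.131, -3.126, 0.128]
contact_force: [0.4, -0.2, -0.1]
gripper_width: 0.0318
finger_force: 0.0
```

View pics/p5.png

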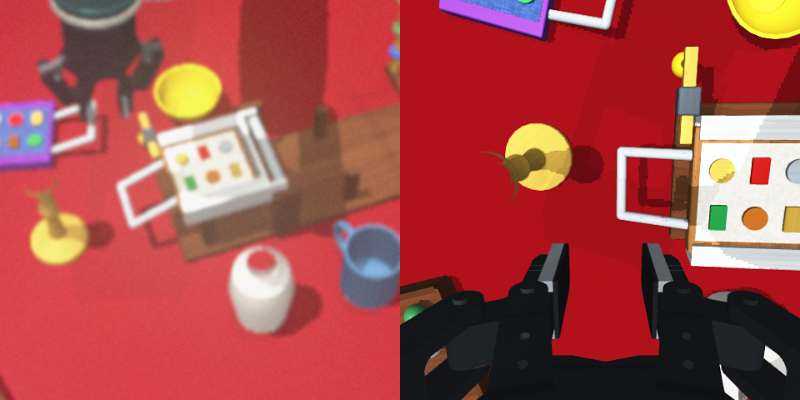

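The case lies white face up on the other rest, with the bolt across its end (wrist crop (687,115)). The candlestick, bowl, vase and mug are in place and the gripper is clear. I'm handing the job in.

```bash
python3 -c "
from station import job; print(job.job_done())"
```

```text
the job is handed in; nothing more can be done
None
```

The job is handed in, with no verdict shown: the bolt was pushed home to its stop, the case held a 39 N tug on the first rest, and it was then lowered gently onto the other rest, upside down and bolted in, with the vase, candlestick, mug and bowl untouched.

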